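# String the box covers and hang them on the stock stand

## Task

Take the orange-handled rod out of its blue stand, run it through the round holes in the sliding blue glands of all three aluminium covers while they lean in the sloping yellow rack, and lift the three off together on the rod. Lay the loaded rod back in its stand the way it lay before, with the covers hanging between the two supports. The glands sit a little to one side or the other, so feel your way through without shoving the rack, and leave the junction box, jar and screwdriver alone.

Things in the scene. Friction and masses are not known exactly. Their poses are not given: they have to be found in the camera images.
- rod: Rod, 200 mm, 0.18 kg, balance point 20 mm in front of the handle. Origin on its axis at the handle's front face; x points to the nose, z up at the start. Orange handle 24 x 24 mm from x = -80 to 0; steel shaft 12 mm diameter to x = 105; dark nose tapering from 12 to 8 mm diameter, x = 105 to 120. Starts level in the stand.
- rod_grip (a point): Point on the rod's axis in the handle, 55 mm behind the origin (x = -55): the place to grip from above, clear of the stand's fork; axes as the rod's.
- rod_nose (a point): Tip of the rod's nose, x = 120 on its axis; axes as the rod's.
- stand: Blue stand bolted to the bench. Origin on the bench under the rod's seat; x the way the nose lies, z up. Base 150 x 80 x 10 mm. At x = -12 a fork 8 mm thick: saddle 68 mm high under the handle, cheeks 30 mm apart, flaring from 95 mm height to the top at 112. At x = 100 a post 8 mm thick with a 90 degree V notch for the shaft, its arms 94 mm high. 104 mm free between them for the covers.
- stand_seat (a point): Where the rod's origin lies when the rod rests in the stand: 80 mm above the stand's origin; axes as the stand's.
- rack: Yellow sloping rack, loose on the bench, 1.2 kg, 100 x 108 mm. Origin on the bench under the middle cover; x level, the way the rod goes through, z up. Three 9 mm slots for the covers, 22 mm apart along a line falling 0.35 rad (20 degrees) towards x. Combs beside the middle (36 mm open, for the rod) guide the covers to 8 mm above their centres: lift 45 mm square to the slope to clear. A push of 6 to 10 N slides it.
- cover0: Cover 70 x 70 x 6 mm, 77 g, in the rack's first slot. Origin: its centre, about 69 mm up, within 4 mm of the rack's middle; x: hole axis, the rack's x dipped 0.35 rad. A blue gland (3 mm, its face 3 mm before the origin) fills its window; the gland's 16 mm hole is up to 8 mm to either side (+-y) of the origin: not told, see or feel it. The cover slides sideways 14 mm each way at a touch; the gland at 2.5 N.
- cover1: Cover 70 x 70 x 6 mm, 77 g, in the rack's middle slot. Origin: its centre, about 62 mm up, within 4 mm of the rack's middle; x: hole axis, the rack's x dipped 0.35 rad. A blue gland (3 mm, its face 3 mm before the origin) fills its window; the gland's 16 mm hole is up to 8 mm to either side (+-y) of the origin: not told, see or feel it. The cover slides sideways 14 mm each way at a touch; the gland at 2.5 N.
- cover2: Cover 70 x 70 x 6 mm, 77 g, in the rack's last slot. Origin: its centre, about 54 mm up, within 4 mm of the rack's middle; x: hole axis, the rack's x dipped 0.35 rad. A blue gland (3 mm, its face 3 mm before the origin) fills its window; the gland's 16 mm hole is up to 8 mm to either side (+-y) of the origin: not told, see or feel it. The cover slides sideways 14 mm each way at a touch; the gland at 2.5 N.
- junction_box: Bystander: grey closed box 90 x 90 x 54 mm, origin at the centre of its underside.
- screw_jar: Bystander: jar 64 mm diameter, 80 mm tall, origin at the centre of its underside.
- driver: Bystander: red-handled screwdriver, about 200 mm long, lying on the bench, its length along its x.
Not all that is in view belongs to the job. Leave any red look-alike of the cover1 alone.

How it is judged:
By the outcome, as a careful person would: the job done as asked, in the order asked, and still so for the second after the job is handed in, with the robot touching nothing.
It also fails if it takes over 72 s, if anything falls off the work surface, if the arm or the gripper's body presses on something with over 40 N, if the wrist force passes 120 N, or if a joint passes its speed limit or range.

## Robot

A 6-joint arm with a two-finger parallel gripper is mounted at the origin on the work surface. World frame = base frame: x ahead of the robot, y to its left, z up, the work surface at z = 0. Lengths are in m, angles in rad, forces in N, time in s.
With the tool pointing down it reaches from about 0.3 to 0.825 m from the base axis. Payload 5.4 kg.
Tool frame: the origin (TCP) lies at the very end of the fingers, on their centre line; the grasp point (between the pads) lies 19 mm behind it; z points along the fingers, y is the line along which they close (so a half turn about z gives the same grasp; the last joint's range is limited). The gripper opens to 92 mm and grips with 3 to 60 N. Pads are 20 mm wide; open, the fingers measure 128 mm over their backs; the gripper's body (75 mm by 189 mm) begins 69 mm behind the grasp point.
Start: joints at [-1.328, 0.158, 1.597, -0, 1.386, -0.21], TCP at [0.252, -0.517, 0.215] pointing down, gripper open.
Joint ranges: [-2.91, 2.91], [-0.94, 2.29], [0.18, 2.7], [-1.29, 4.43], [0.17, 2.64], [-3, 3]. Speed limits (rad/s): [2.57, 2.57, 3.14, 3.14, 3.14, 3.14].

## Interface

Orientations are given as a rotation vector (axis times angle).
In Python, from workcell import bot gives the robot as it stands. Calls block until the motion is done:
- bot.goto(position, orientation): joint-space move of the TCP to a pose.
- bot.line_to(position, rot=None, max_speed=0.15): straight line of the TCP; rot=None keeps the orientation; max_speed is the mean speed in m/s.
- bot.set_joints(angles): joint-space move.
- bot.set_gripper(opening, newtons=None): opening from 0.0 (shut) to 1.0 (fully open); newtons is the grip in N (None keeps the last); returns when the fingers have stopped.
- bot.hold(seconds).
- bot.inverse_kinematics(position, orientation): joint angles nearest the present ones, or None.
- bot.read_camera(name): name is "side" or "top" or "wrist"; returns a dict with "pixels" (400x640x3 uint8, blue, green, red), "fx", "fy", "cx", "cy" (pixels), "k1" (the pictures are not rectified: a ray, as slopes to the right and down, at radius r is drawn at 1 + k1 r^2 times it, then the intrinsics apply), "R" (3x3) and "t" (3): a world point X has camera coordinates R X + t. Camera axes: x right, y down, z forward; pixel columns grow to the right and rows downward; lengths in m; the calibration is good to about 2 mm. A picture is of the moment at which its call begins. There is no depth.
A pose or a line that the arm cannot do raises bot.MotionError and nothing moves.
- bot.job_done(): hands the job in; it is judged then, once.
Readings, each from a call of its own:
- bot.current_clock(): time.
- bot.current_joints(): joint angles.
- bot.current_joint_vel(): joint speeds.
- bot.current_effort(): joint torques, N m.
- bot.current_ee_pos(): TCP position.
- bot.current_tool_rot(): TCP orientation.
- bot.current_contact_force(): force on the tool from outside, world axes, zero at the start.
- bot.current_ft_torque(): the same for the moment, N m.
- bot.current_opening(): opening from 0.0 (shut) to 1.0 (fully open).
- bot.current_grip_force(): force on a finger pad.
Only numpy, scipy, OpenCV 4.12 (cv2) and the standard library are available. Lean on these libraries where they do the work, as an engineer would, in place of code of your own. Each camera call takes 0.05 s, during which the arm holds its last target. There are 200 camera calls.

## Working session

There is one attempt and no reset: what is moved stays moved. The work goes in short steps, each a Python script; the robot and the scene stay as the last script left them, time stands still between calls to the robot, and variables do not carry over. Pictures are saved under pics/ and viewed, at most 11 in all, crops included, and the job is handed in when it is done.

```bash
mkdir -p pics; ls; python3 - <<'E'
from workcell import bot
import cv2,pickle
d={}
for n in("side","top","wrist"):
    c=bot.read_camera(n);d[n]=c
    cv2.imwrite(f"pics/{n}0.png",c["pixels"]);print(n,c["fx"],c["cx"],c["cy"],c["k1"],c["R"],c["t"])
pickle.dump(d,open("c0.pkl","wb"))
E
```

```text
pics
side 438.49736735335114 313.03768374390353 196.1714322396366 -0.04540477144591054 [[-0.8335084  -0.55246153 -0.00707115]
 [-0.3378006   0.51968983 -0.78473769]
 [ 0.43721219 -0.65169682 -0.61978767]] [0.49835722 0.24445564 0.76095275]
top 519.3829296913557 320.92750171036045 200.42354539443085 0.013714001234429831 [[ 0.01332238 -0.9998816  -0.00770052]
 [-0.9967262  -0.01266535 -0.07985279]
 [ 0.07974581  0.00873914 -0.99677692]] [0.02286967 0.57553184 1.1125371 ]
wrist 345.36691996037774 317.81760329259254 193.57103105236322 -0.06416865007859443 [[ 0.43636136 -0.89977021 -0.0015275 ]
 [-0.86795714 -0.42137922  0.26284967]
 [-0.23714796 -0.11337163 -0.96483559]] [-0.57421793 -0.02970498  0.39185371]
```

View pics/top0.png

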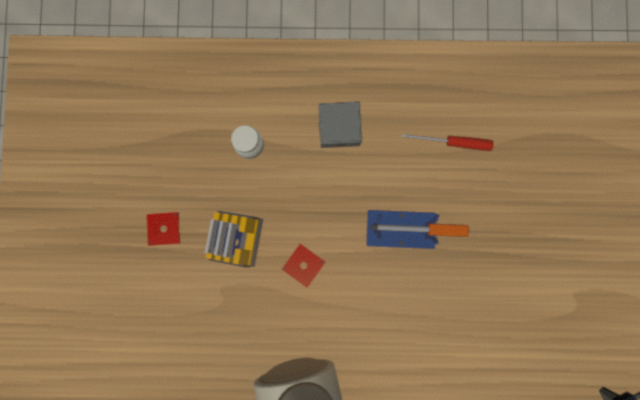

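View pics/side0.png

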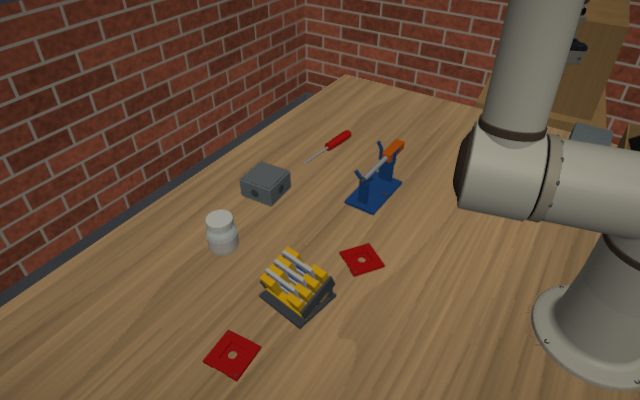

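The top view shows the rack at (233,239) with its grey covers. The stand and rod are at (402,229), nose to the left and orange handle at (449,230). The two red plates at (163,229) and (303,265) lie flat on the bench, so they are look-alikes. The three aluminium plates in the yellow rack are the covers.

```bash
cat > h.py <<'E'
import numpy as np, cv2, pickle
from scipy.spatial.transform import Rotation as Ro
def ray(c,uv):
    K=np.array([[c["fx"],0,c["cx"]],[0,c["fy"],c["cy"]],[0,0,1]])
    p=cv2.undistortPoints(np.float64(uv).reshape(-1,1,2),K,np.array([c["k1"],0,0,0.]))[:,0]
    R=np.array(c["R"]);d=np.c_[p,np.ones(len(p))]@R
    return -R.T@np.array(c["t"]),d
def onz(c,uv,z):
    o,d=ray(c,uv); return o+d*((z-o[2])/d[:,2])[:,None]
def proj(c,X):
    K=np.array([[c["fx"],0,c["cx"]],[0,c["fy"],c["cy"]],[0,0,1]])
    return cv2.projectPoints(np.float64(X).reshape(-1,1,3),cv2.Rodrigues(np.array(c["R"]))[0],np.float64(c["t"]),K,np.array([c["k1"],0,0,0.]))[0][:,0]
def mask(im,lo,hi):
    return cv2.inRange(cv2.cvtColor(im,cv2.COLOR_BGR2HSV),np.array(lo),np.array(hi))
def big(m):
    cs=cv2.findContours(m,cv2.RETR_EXTERNAL,cv2.CHAIN_APPROX_NONE)[0]
    return max(cs,key=cv2.contourArea)
E
python3 - <<'E'
from h import *
from workcell import bot
d=pickle.load(open("c0.pkl","rb"));np.set_printoptions(precision=4,suppress=True)
c=d["top"];im=c["pixels"]
def box(m,z):
    k=big(m);r=cv2.minAreaRect(k);b=cv2.boxPoints(r);print(r,"\n",onz(c,b,z))
print("orange");box(mask(im,(5,180,150),(14,255,255)),.092)
print("stand base");box(cv2.morphologyEx(mask(im,(100,120,40),(125,255,255)),cv2.MORPH_CLOSE,np.ones((9,9))),.010)
p=im[205:275,195:270];cv2.imwrite("pics/rk.png",cv2.resize(p,None,fx=8,fy=8,interpolation=2))
# wrist cam in tool frame
w=d["wrist"];T=Ro.from_rotvec(bot.current_tool_rot()).as_matrix();R=np.array(w["R"])
o=-R.T@np.array(w["t"]);print("cam in tool",T.T@(o-bot.current_ee_pos()));print((R@T).T,T)
print(-np.array(c["R"]).T@c["t"], bot.current_clock())
E
```

```text
orange
((448.5, 230.0), (10.0, 37.0), 90.0) 
 [[ 0.5222 -0.1935  0.092 ]
 [ 0.5232 -0.2687  0.092 ]
 [ 0.5028 -0.2686  0.092 ]
 [ 0.5018 -0.1935  0.092 ]]
stand base
((400.90118408203125, 228.87088012695312), (65.31832122802734, 33.30443572998047), 2.385944128036499) 
 [[ 0.4813 -0.0732  0.01  ]
 [ 0.5545 -0.0758  0.01  ]
 [ 0.5503 -0.2194  0.01  ]
 [ 0.4773 -0.2161  0.01  ]]
cam in tool [ 0.0736  0.0001 -0.1711]
[[-0.0013 -0.9648 -0.2631]
 [ 1.     -0.0012 -0.0005]
 [ 0.0002 -0.2631  0.9648]] [[ 0.8992  0.4375 -0.0003]
 [ 0.4375 -0.8992  0.0014]
 [ 0.0003 -0.0014 -1.    ]]
[0.4846 0.0204 1.1551] 0.15
```

View pics/rk.png

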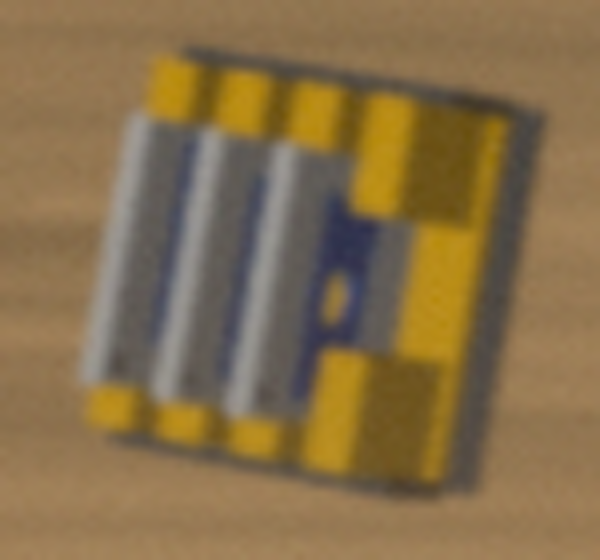

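The crop shows three grey covers leaning in the yellow rack, with the blue gland of cover0 and its hole at about (335,297), which is roughly top pixel (237,242). The rod goes in from the right, heading left and slightly up. Next I'll take straight-down wrist views of the stand and the rack.

```bash
cat >> h.py <<'E'
def ori(psi,dip=0.):
    """tool x along heading psi dipped by dip; tool z down"""
    h=np.array([np.cos(psi)*np.cos(dip),np.sin(psi)*np.cos(dip),-np.sin(dip)])
    y=np.array([np.sin(psi),-np.cos(psi),0]);return np.c_[h,y,np.cross(h,y)]
rv=lambda M:Ro.from_matrix(M).as_rotvec()
E
python3 - <<'E'
from h import *
from workcell import bot
np.set_printoptions(precision=4,suppress=True)
c=pickle.load(open("c0.pkl","rb"))["top"]
rc=onz(c,[(232,240)],.08)[0];print("rack approx",rc)
w={}
for n,p,psi,z in(("stand",(.515,-.16),np.pi/2,.22),("rack",rc[:2],np.radians(80),.17)):
    M=ori(psi);t=np.r_[np.array(p)-.0736*M[:2,0],z]
    bot.goto(t,rv(M));bot.hold(.2);w[n]=bot.read_camera("wrist");cv2.imwrite(f"pics/w_{n}.png",w[n]["pixels"]);print(bot.current_joints(),bot.current_clock())
pickle.dump(w,open("c1.pkl","wb"))
k=w["rack"];q=proj(k,np.r_[rc[:2],.07])[0].astype(int);print(q)
a=k["pixels"][max(0,q[1]-75):q[1]+75,q[0]-100:q[0]+100];cv2.imwrite("pics/w_rackz.png",cv2.resize(a,None,fx=4,fy=4,interpolation=2));print(max(0,q[1]-75),q[0]-100)
for psi,dip,p in((np.radians(80),.35,(*(rc[:2]-.15*ori(np.radians(80))[:2,0]),.14)),(np.pi/2,0,(.515,-.215,.061))):
    print(bot.inverse_kinematics(p,rv(ori(psi,dip))))
E
```

```text
rack approx [0.4863 0.2125 0.08  ]
[-0.6409  0.1303  1.6175 -0.0001  1.3938 -0.6394] 1.8417
[ 0.0409 -0.0148  1.87   -0.0001  1.2861  0.2166] 3.5083
[317  98]
23 217
[ 0.1099  0.0849  1.8722 -0.3483  1.3028  0.3975]
[-0.612   0.2855  1.7722 -0.      1.084  -0.612 ]
```

View pics/w_rackz.png

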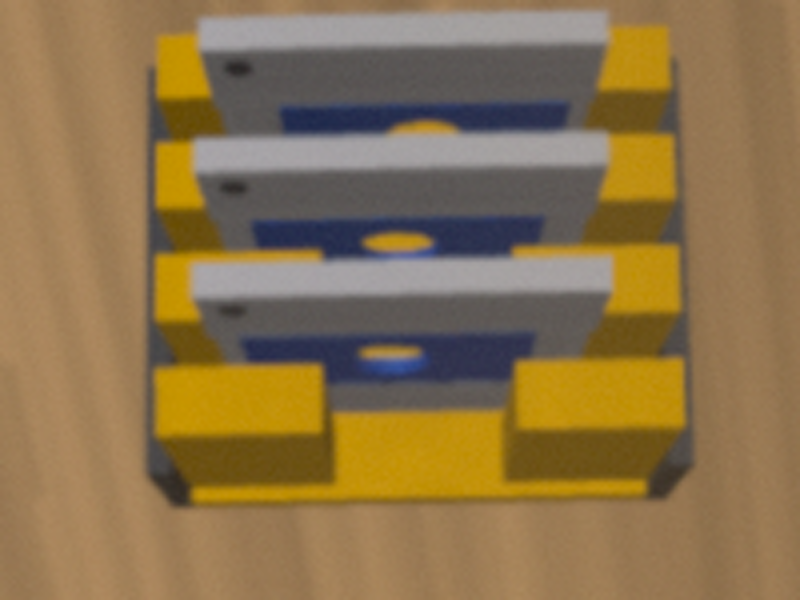

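View pics/w_stand.png

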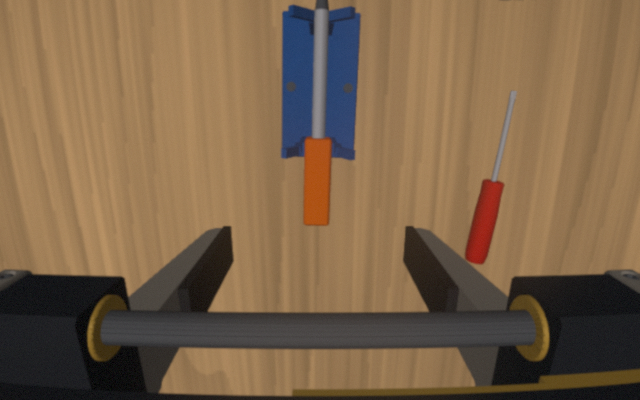

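The rack crop shows the hole of cover0 at about (392,360), of cover1 at (398,246) and of cover2 at (425,132, partly hidden). The cover top strips are at about y = 278, 152 and 31. In the stand view the handle spans (304–331, 138–224) and the shaft runs up to (321,8).

```bash
python3 - <<'E'
from h import *
np.set_printoptions(precision=4,suppress=True)
w=pickle.load(open("c1.pkl","rb"));k=w["rack"]
f=lambda P:np.array([(217+x/4-.375,23+y/4-.375) for x,y in P])
for P,z in(([(190,365),(685,358)],.09),([(190,297),(612,292)],.102),([(194,174),(610,164)],.0945),([(200,47),(606,38)],.087)):
    X=onz(k,f(P),z);d=X[1]-X[0];print("yaw",np.degrees(np.arctan2(d[1],d[0]))+90,np.linalg.norm(d))
psi=np.radians(80.6);M=ori(psi);h=M[:2,0];l=-M[:2,1]
o=onz(k,f([(401,152)]),.095)[0,:2]-h*.035*np.sin(.35)   # cover1 centre
print("cover1 centre",o)
for n,ht,tp,z in((0,(392,360),(401,278),.069),(1,(398,246),(401,152),.062),(2,(425.5,132),(404,31),.054)):
    a=onz(k,f([ht]),z+.001)[0,:2]-o;b=onz(k,f([tp]),z+.033)[0,:2]-o
    print(n,"hole x,y",a@h,a@l,"cover x,y",b@h-.035*np.sin(.35),b@l)
# rack sides
X=onz(k,f([(155,365),(685,358)]),.09)[:,:2]-o;print("rack mid y",(X@l),(X@l).mean())
k=w["stand"];im=k["pixels"];m=mask(im,(5,180,120),(14,255,255));m[:120]=0;m[240:]=0
r=cv2.boundingRect(big(m));print(r)
c=big(m)[:,0];X=onz(k,c+0.0,.092);print("handle y range",X[:,1].min(),X[:,1].max(),"x",X[:,0].min(),X[:,0].max())
# axis points
for v in (150,180,215):
    u=np.where(m[v])[0];print("handle",onz(k,[(u.mean(),v)],.092))
g=cv2.cvtColor(im,cv2.COLOR_BGR2HSV)
for v in (30,60,90,120):
    u=np.where((g[v,300:340,1]<70)&(g[v,300:340,2]>60))[0]+300;print(u.min(),u.max(),onz(k,[(u.mean(),v)],.08))
E
```

```text
yaw 80.68579498192676 0.08826309434001861
yaw 80.50588966907202 0.07083331139129578
yaw 81.16740284187 0.07064910758099446
yaw 81.05352470128234 0.06977048404122627
cover1 centre [0.4886 0.2254]
0 hole x,y -0.023383224752849173 0.0022650241187960104 cover x,y -0.02081354418094262 0.0002697064333753064
1 hole x,y -0.0019885611301940663 0.0008386917763150894 cover x,y 1.0408340855860843e-17 -1.6654817266104866e-17
2 hole x,y 0.01986618422372096 -0.0048163237679652166 cover x,y 0.020691152351842084 -0.0007791962403589736
rack mid y [ 0.0444 -0.0502] -0.002889461033732714
(304, 138, 27, 87)
handle y range -0.2715632842675689 -0.19282961119176115 x 0.5013813548729829 0.5249745282821722
handle [[ 0.5145 -0.2032  0.092 ]]
handle [[ 0.5296 -0.23    0.092 ]]
handle [[ 0.5181 -0.2628  0.092 ]]
313 328 [[ 0.5168 -0.1037  0.08  ]]
314 326 [[ 0.5164 -0.1278  0.08  ]]
313 326 [[ 0.5159 -0.1526  0.08  ]]
312 325 [[ 0.515  -0.1783  0.08  ]]
```

```bash
cat >> h.py <<'E'
from workcell import bot
PS=np.radians(88.35); G=np.array([.5128,-.2472,.061]); HS=rv(ori(PS))
PR=np.radians(80.8); O=np.array([.4886,.2254,.062])
def tcp(s,y,n=.001,dip=.35):
    """TCP pose with rod tip at s along the hole axis, y left, n above axis (rack frame, slope 0.35)"""
    A=ori(PR,.35);tip=O+s*A[:,0]-y*A[:,1]-n*A[:,2]
    M=ori(PR,dip);return tip-M@np.array([.175,0,-.019]),rv(M)
def F(): return np.array(bot.current_contact_force())
E
python3 - <<'E'
from h import *
np.set_printoptions(precision=4,suppress=True)
up=lambda p,z:np.r_[p[:2],z]
bot.goto(up(G,.165),HS);bot.line_to(G,max_speed=.12)
print(F());bot.set_gripper(0,60);print(bot.current_opening(),bot.current_grip_force(),F(),bot.current_ee_pos())
pickle.dump(bot.current_ee_pos(),open("grip.pkl","wb"))
bot.line_to(up(G,.165),max_speed=.1);print(F(),bot.current_ft_torque())
bot.goto(*tcp(-.11,.0023,.03));bot.line_to(tcp(-.04,.0023)[0],max_speed=.08);bot.hold(.3)
print(bot.current_ee_pos()-tcp(-.04,.0023)[0],F(),bot.current_clock())
A=ori(PR,.35)
pts=np.array([O+s*A[:,0]-.0023*A[:,1]*1-.001*A[:,2] for s in(-.04,-.055,-.12)])
d={}
for n in("top","side"):
    d[n]=c=bot.read_camera(n);q=proj(c,pts);print(n,q)
    x,y=q[0].astype(int);a=c["pixels"][y-35:y+35,x-45:x+45];cv2.imwrite(f"pics/tip_{n}.png",cv2.resize(a,None,fx=6,fy=6,interpolation=2));print("crop org",x-45,y-35)
a=np.hstack([cv2.imread("pics/tip_top.png")[:,70:470],cv2.imread("pics/tip_side.png")[:,70:470]]);cv2.imwrite("pics/tip.png",a)
pickle.dump(d,open("c2.pkl","wb"))
E
```

```text
[-0.0108 -0.1384  0.0859]
0.2613886325819678 59.99961018562317 [ 0.8687 -0.9489  0.5105] [ 0.5129 -0.2472  0.061 ]
[-1.1119  0.1937 -1.8642] [-0.1139 -0.1292  0.0324]
[ 0.0001 -0.0002  0.0002] [ 0.1836 -0.099  -1.2161] 10.5167
top [[243.5204 243.0169]
 [249.8465 244.2069]
 [278.009  249.5072]]
crop org 198 208
side [[309.2027 261.9963]
 [314.4086 255.8929]
 [336.2685 230.2443]]
crop org 264 226
```

View pics/tip.png

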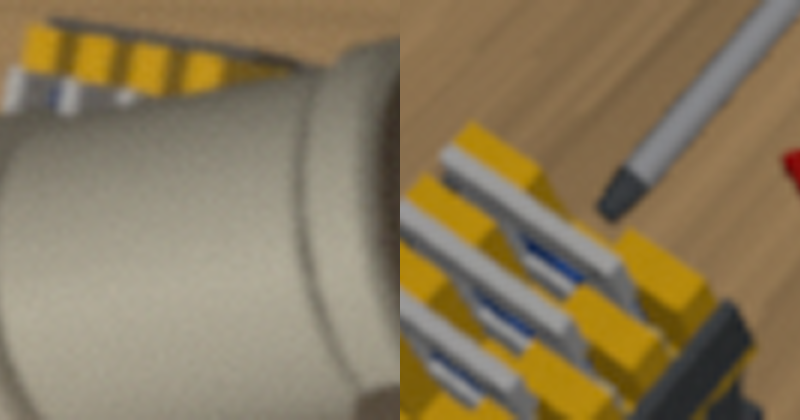

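The side view puts the nose tip at about (310.3, 261.5), where I predicted (309.2, 262.0), so it agrees to within 2 mm. Now I'll feel forward through the covers with a force check.

```bash
cat >> h.py <<'E'
def run(path,lim=4.,step=.004,speed=.05,n=.001):
    """path: list of (s,y); small steps, stops on force change > lim"""
    A=ori(PR,.35);f0=F();p=path[0]
    for q in path[1:]:
        N=max(1,int(np.ceil(np.hypot(q[0]-p[0],q[1]-p[1])/step)))
        for i in range(1,N+1):
            s=p[0]+(q[0]-p[0])*i/N;y=p[1]+(q[1]-p[1])*i/N
            bot.line_to(tcp(s,y,n)[0],max_speed=speed)
            f=A.T@(F()-f0);print(f"s {s*1e3:.1f} y {y*1e3:.1f} f",f.round(2),round(bot.current_clock(),2))
            if np.linalg.norm(f)>lim: return s,y
        p=q
    return p
E
python3 - <<'E'
from h import *
print(run([(-.04,.0023),(-.011,.0023)]))
E
```

```text
s -36.4 y 2.3 f [ 0.61 -0.21 -0.82] 10.87
s -32.8 y 2.3 f [ 0.95 -0.95 -1.84] 11.12
s -29.1 y 2.3 f [ 0.31 -0.12 -0.24] 11.37
s -25.5 y 2.3 f [ 0.5  -0.08 -0.6 ] 11.62
s -21.9 y 2.3 f [-0.13 -0.59 -0.48] 11.87
s -18.2 y 2.3 f [ 0.92 -1.05 -1.86] 12.12
s -14.6 y 2.3 f [ 0.51 -0.59  0.04] 12.37
s -11.0 y 2.3 f [ 0.53 -1.47 -0.34] 12.62
(-0.011, 0.0023)
```

```bash
python3 - <<'E'
from h import *
r=run([(-.011,.0023),(-.008,.0008),(.009,.0008),(.012,-.0048),(.034,-.0048)]);print(r)
c=bot.read_camera("side");A=ori(PR,.35);x,y=proj(c,O)[0].astype(int);print(x,y)
cv2.imwrite("pics/ins.png",cv2.resize(c["pixels"][y-50:y+40,x-60:x+60],None,fx=6,fy=6,interpolation=2))
E
```

```text
s -8.0 y 0.8 f [ 0.18  1.26 -0.06] 12.87
s -4.6 y 0.8 f [0.43 1.71 0.59] 13.12
s -1.2 y 0.8 f [-0.15  1.5   0.34] 13.37
s 2.2 y 0.8 f [ 0.06  0.79 -0.76] 13.62
s 5.6 y 0.8 f [ 1.    0.92 -0.72] 13.87
s 9.0 y 0.8 f [-0.27  0.8   0.42] 14.12
s 10.5 y -2.0 f [ 0.13  0.81 -0.22] 14.37
s 12.0 y -4.8 f [-0.63 -0.14 -0.08] 14.62
s 15.7 y -4.8 f [0.54 0.9  0.53] 14.87
s 19.3 y -4.8 f [-0.34  0.68 -0.32] 15.12
s 23.0 y -4.8 f [ 0.37  0.72 -0.39] 15.37
s 26.7 y -4.8 f [ 1.11  0.78 -0.81] 15.62
s 30.3 y -4.8 f [0.55 1.88 0.11] 15.87
s 34.0 y -4.8 f [ 0.04  1.08 -0.61] 16.12
(0.034, -0.0048)
294 278
```

View pics/ins.png

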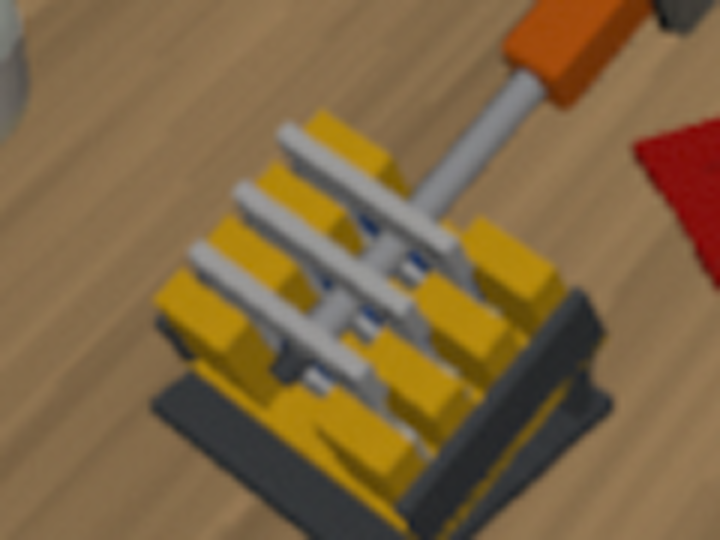

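The dark nose shows beyond cover2 at crop (292,362), so the rod is through all three and the rack hasn't moved. Next I'll push to depth, then raise the nose to level while the slots still hold the covers, and lift clear.

```bash
cat >> h.py <<'E'
def piv(n,dip,y=-.0048,s=-.022,xr=.025):
    A=ori(PR,.35);P=O+s*A[:,0]-y*A[:,1]-n*A[:,2]
    M=ori(PR,dip);return P-M@np.array([.055+xr,0,-.019]),rv(M)
E
python3 - <<'E'
from h import *
r=run([(.034,-.0048),(.073,-.0048)],step=.01);print(r)
assert r[0]>.072
for n,d in((.012,.35),(.02,.2),(.03,.05),(.036,-.06),(.055,-.06),(.08,-.06)):
    p,o=piv(n,d);bot.line_to(p,o,max_speed=.03 if n<.037 else .05);print(n,d,F().round(2),np.round(bot.current_ft_torque(),3),bot.current_clock())
bot.hold(.3)
c=bot.read_camera("side");x,y=proj(c,O+[0,0,.05])[0].astype(int)
cv2.imwrite("pics/lift.png",cv2.resize(c["pixels"][y-60:y+60,x-70:x+80],None,fx=5,fy=5,interpolation=2))
E
```

```text
s 43.8 y -4.8 f [-1.25  0.04 -1.03] 16.51
s 53.5 y -4.8 f [-0.24  1.14  0.05] 16.85
s 63.2 y -4.8 f [-0.98  1.42 -0.7 ] 17.19
s 73.0 y -4.8 f [-0.54  0.73 -0.18] 17.53
(0.073, -0.0048)
0.012 0.35 [ 0.22 -0.52 -4.12] [-0.036 -0.119 -0.026] 18.05
0.02 0.2 [ 0.23 -0.08 -4.11] [-0.218 -0.032  0.009] 18.375
0.03 0.05 [-0.74 -0.44 -4.02] [-0.354 -0.025 -0.007] 18.7083
0.036 -0.06 [ 0.36 -0.2  -3.74] [-0.504 -0.029  0.061] 19.0333
0.055 -0.06 [ 0.77  0.33 -5.04] [-0.535 -0.023  0.012] 19.5667
0.08 -0.06 [-0.83  0.42 -4.36] [-0.504  0.001 -0.027] 20.2167
```

View pics/lift.png

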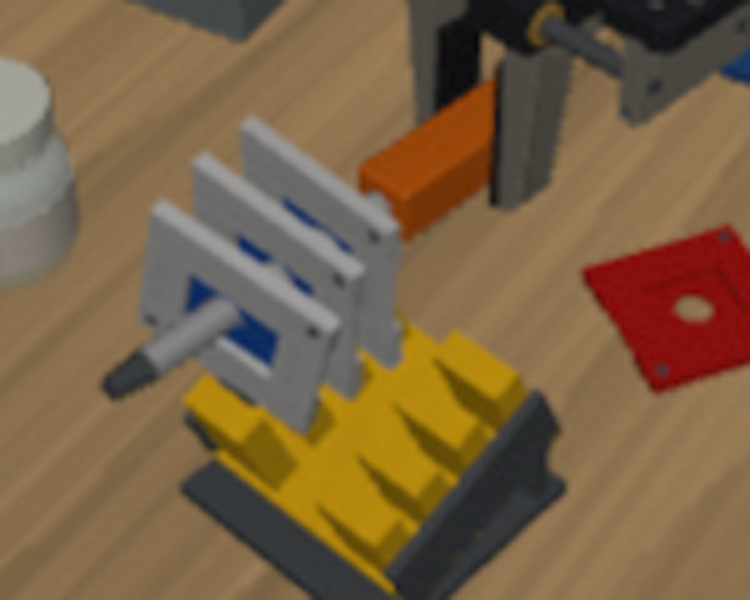

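All three covers hang on the rod, clear of the rack; its nose is at crop (108,385). Next I'll carry it to a hover over the stand and check the rod's attitude.

```bash
python3 - <<'E'
from h import *
np.set_printoptions(precision=4,suppress=True)
p=np.array(bot.current_ee_pos());p[2]=max(p[2]+.05,.17);bot.line_to(p,max_speed=.08)
H=ori(PS,-.06);T=G+[0,0,.11]
bot.line_to(T,rv(H),max_speed=.12);bot.line_to(T,HS,max_speed=.05);bot.hold(.5)
print(bot.current_clock(),bot.current_ee_pos()-T,bot.current_ft_torque(),bot.current_opening())
M=ori(PS);e=np.array([M@np.array([x+.055,0,-.019])+T for x in(120/1e3,105/1e3,0)])
d={}
for n in("side","wrist"):
    c=d[n]=bot.read_camera(n);print(n,proj(c,e))
x,y=proj(d["side"],e[2])[0].astype(int);print(x-60,y-50)
cv2.imwrite("pics/hov.png",cv2.resize(d["side"]["pixels"][y-50:y+60,x-60:x+70],None,fx=5,fy=5,interpolation=2))
E
```

```text
25.5917 [-0.     -0.0001 -0.    ] [-0.4247 -0.0536  0.0379] 0.2555015255480536
side [[363.3486 140.218 ]
 [366.9052 137.1921]
 [389.8316 117.6901]]
wrist [[ 318.356  -169.2957]
 [ 318.4058 -128.1173]
 [ 318.6661  143.2408]]
329 67
```

View pics/hov.png

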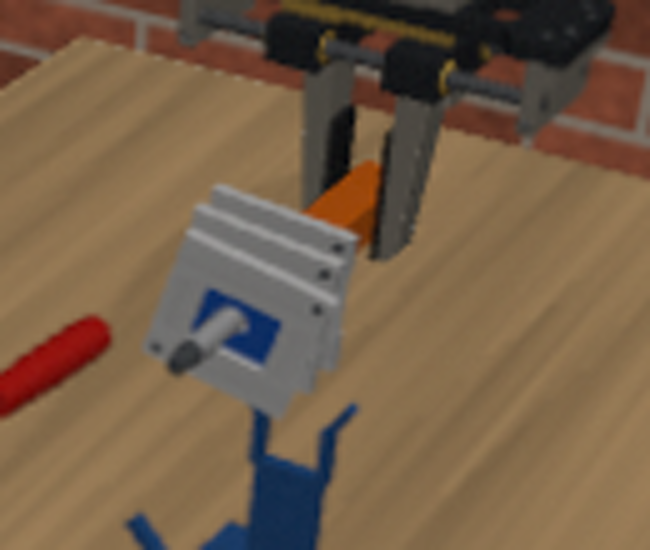

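The nose is at (364.6,139.4) with the same offset as before, so the rod has not slipped. The covers are bunched mid-shaft. Lowering now.

```bash
python3 - <<'E'
from h import *
f0=F()
for dz in(.08,.06,.045,.035,.025,.016,.010,.006,.004,.003,.002,.001,0,-.0005):
    bot.line_to(G+[0,0,dz],max_speed=.05 if dz>.007 else .02);f=F()-f0;print(dz,f.round(2),round(bot.current_clock(),2))
    if np.linalg.norm(f)>6: break
c=bot.read_camera("side");x,y=proj(c,G+[0,.055,.019])[0].astype(int);print(x,y)
cv2.imwrite("pics/seat.png",cv2.resize(c["pixels"][y-50:y+60,x-60:x+70],None,fx=5,fy=5,interpolation=2))
E
```

```text
0.08 [-0.89 -0.75  1.04] 26.44
0.06 [-0.4  -0.21  0.64] 26.99
0.045 [-0.39  0.08  1.92] 27.44
0.035 [-0.97 -0.59  0.51] 27.79
0.025 [-0.45 -0.08  0.27] 28.14
0.016 [-0.88 -0.88  0.19] 28.48
0.01 [-0.13 -0.27  1.58] 28.74
0.006 [-1.05  0.02  0.9 ] 29.09
0.004 [-0.22  0.21  0.24] 29.34
0.003 [-0.35 -0.99  0.8 ] 29.59
0.002 [-1.18 -1.29  2.16] 29.84
0.001 [-0.36 -0.79  1.  ] 30.09
0 [ 0.6  -0.87  1.92] 30.34
-0.0005 [-0.09 -0.37  5.22] 30.59
385 158
```

View pics/seat.png

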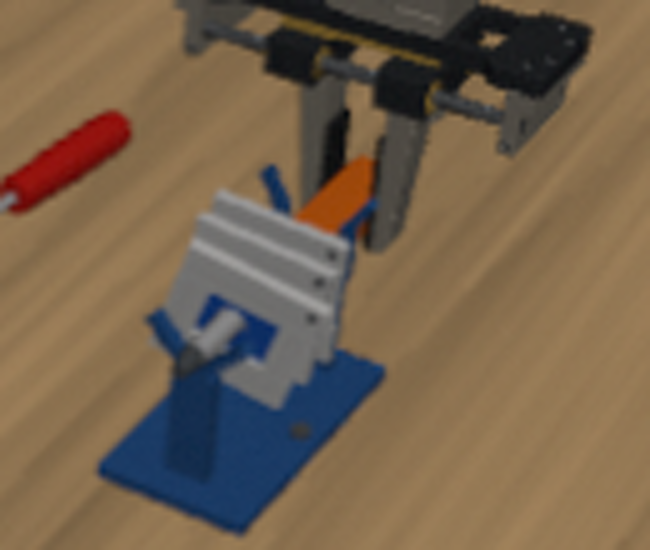

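The rod is seated in the fork and the V, at about crop (190,360), with the three covers between the supports. Releasing and retreating straight up.

```bash
python3 - <<'E'
from h import *
bot.set_gripper(.45,10);print(F());bot.set_gripper(.7)
bot.line_to(G+[0,0,.13],max_speed=.08);bot.hold(1)
c=bot.read_camera("side");x,y=proj(c,G+[0,.055,.019])[0].astype(int)
w=bot.read_camera("wrist")["pixels"]
cv2.imwrite("pics/end.png",np.hstack([cv2.resize(c["pixels"][y-50:y+60,x-60:x+50],(400,400)),cv2.resize(w[:260,190:450],(400,400))]));print(bot.current_clock(),F())
E
```

```text
[-0.07513573 -0.4065019  -0.05484606]
34.4917 [-0.63688746  0.02370214  0.71679923]
```

View pics/end.png

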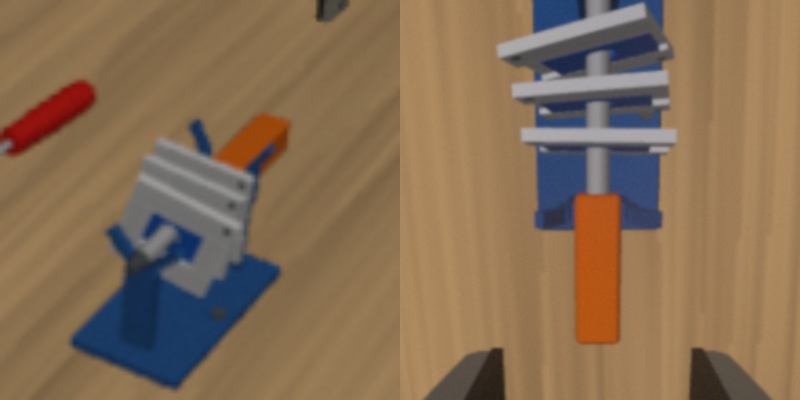

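The rod lies level in the stand, handle at (597,270) on the wrist side. The three covers hang between fork and post, and the gripper is clear.

```bash
python3 -c "
from workcell import bot
print(bot.job_done())"
```

```text
the job is handed in; nothing more can be done
None
```

The job is handed in: the rod is back in its stand with all three covers hanging between the supports, after about 34.5 s of the 72 s allowed, and I saw no sign that the rack had moved or the bystanders had been touched.

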